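Bridge the terminals and close the stall's supply box

TASK

Get the stall's lighting supply box ready to hang up: push the four-bladed bridge comb fully home into the row of terminals, every blade in its own slot, then put the cover back over the four studs so that it lies flush all round on the box's rim. Set both parts down into place rather than dropping them, and leave the other things on the table where they are.

Things in the scene. Friction and masses are not known exactly. Their poses are not given: they have to be found in the camera images.
- supply_box: Open grey metal terminal box on a plywood board (150 x 240 x 12 mm) fixed to the table. Origin: under the board's centre, on the table; x along the box's short side, y along its long side, z up. Box 120 (x) x 180 (y) mm, walls 5 mm, rim 72 mm above the table. Four 6 mm round-tipped studs at x = +-49, y = +-79 mm stand 14 mm above the rim. A gland juts 17 mm from each end (+-y), below the rim
- box_rim (a point): Centre of the box's opening at the height of the rim, 72 mm above the table; axes as supply_box. The cover's underside comes to lie here, its long side along y (either way round is right)
- terminal_row (a point): Centre of the row of four terminals in the box, on their top face, 70 mm above the table; axes as supply_box. Row top 26 (x) x 48 (y) mm; lower shoulders (58 mm above the table) out to x = +-27 mm, lower end brackets out to y = +-34 mm. Slots in line at y = -18, -6, 6, 18 mm, each 6.5 (y) x 9.5 (x) mm, 17 mm deep
- bridge: Comb standing on its blade tips: pale head 10 (x) x 46 (y) x 20 mm high, below it four copper blades at y = -18, -6, 6, 18 mm, each 3 (y) x 6 (x) mm, 14 mm long; 34 mm tall, 0.03 to 0.07 kg. Origin: middle of the row, at the blade tips; z up. Home: head rests on the terminals, origin 14 mm below terminal_row; loose fit, 1.7 mm play each way, no force needed. Same either way round
- cover: Loose grey plastic cover lying flat: plate 120 (x) x 180 (y) x 4 mm, a 10 mm hole in each corner at x = +-49, y = +-79 mm; on top in the middle a raised nose 44 (x) x 100 (y) mm, 24 mm high, upright sides, to hold it by; hollow and open below, 20 mm deep above the plate's top, with room for the seated bridge. 0.15 to 0.3 kg. Origin: centre of the underside; z up. Same either way round
- mug: Bystander: white mug, 82 mm across and 85 mm tall, handle at its +y side; origin under its centre
- camera: Bystander: black and steel camera, 135 mm long (y), 92 mm tall, lens to +x; origin under its centre
- nut_tin: Bystander: shallow round tin with wing nuts, 72 mm across, 18 mm tall; origin under its centre
- screwdriver: Bystander: screwdriver lying on the table along its x axis, tip to +x; origin under its middle
Things that resemble listed ones, but are neither listed nor needed, are in the scene too. Leave any blue or green look-alike of the bridge alone.

How it is judged:
By the outcome, as a careful person would: the job done as asked, in the order asked, and still so for the second after the job is handed in, with the robot touching nothing.
It also fails if it takes over 54 s, if anything falls off the work surface, if the arm or the gripper's body presses on something with over 40 N, if the wrist force passes 120 N, or if a joint passes its speed limit or range.

ROBOT

A 6-joint arm with a two-finger parallel gripper is mounted at the origin on the work surface. World frame = base frame: x ahead of the robot, y to its left, z up, the work surface at z = 0. Lengths are in mm, angles in rad, forces in N, time in s.
With the tool pointing down it reaches from about 425 to 950 mm from the base axis. Payload 14.7 kg.
Tool frame: the origin (TCP) lies at the centre of the arm's flange, where the gripper is bolted on; the fingertips stand 173 mm ahead of it and the grasp point (between the pads) lies 155 mm ahead of it; z points along the fingers, y is the direction in which the jaws open and shut (so a half turn about z gives the same grasp; the last joint's range is limited). The gripper opens to 85 mm and grips with 20 to 120 N. Pads are 22 mm wide; open, the fingers measure 114 mm over their backs; the gripper's body (76 mm by 85 mm) begins 54 mm behind the grasp point. The pads swing forward as they close: fully open they stand 13 mm farther back than shut.
Start: joints at [-1.28, 0.48, 1.596, -0, 1.065, -0.047], TCP at [215.434, -613.255, 404.697] pointing down, gripper open.
Joint ranges: [-2.75, 2.75], [-0.82, 2.05], [0.23, 2.67], [-1.56, 4.7], [0.09, 2.69], [-2.92, 2.92]. Speed limits (rad/s): [1.89, 1.89, 2.39, 3.01, 3.01, 3.01].

INTERFACE

Orientations are given as [roll, pitch, yaw] about the fixed x, y, z axes, in that order (R = Rz(yaw) Ry(pitch) Rx(roll)).
In Python, from plant import env gives the robot as it stands.
- The arm moves only by the tool servo_tool, never from a script. Its arguments are lists of equal length, an entry for each row: "xyz": the shift along the tool's x, y, z in cm, a list of three; "twist": the turn, a rotation vector about the tool's x, y, z in rad, a list of three; "claw": the opening, from 0 (shut) to 1 (fully open). A call has 1 to 10 rows; each row is the pose to reach, as a shift and turn from the pose commanded when the call began, along the tool's axes at that moment; what a row does not reach only later rows make up. A row lasts 1/8 s, in which the tool goes at most 62.5 mm and 10.7 degrees, less where a joint would pass 70% of its speed; a pose out of reach is approached as far as the arm can. A call with a gripper value outside its range is refused whole. The fingers move at their own pace and stop on an object; "force" is the grip in N (left out, the last holds). Time passes only in rows, so rows that repeat a pose let the fingers close. It gives the time, the measured TCP pose, the force and the opening at its end, in the units of the state.
- env.sense(): the state, without advancing time (a new reading comes with each control period).
- env.snapshot(name): name is "scene" or "side" or "wrist"; returns (picture, depth): 400x640x3 uint8, red, green, blue; 400x640 float32, mm along the optical axis (not along the pixel's ray), 0 where there is no reading.
- env.calibration(name): a dict with "fx", "fy", "cx", "cy" (pixels), "R" (3x3) and "t" (3): a world point X has camera coordinates R X + t. Camera axes: x right, y down, z forward; pixel columns grow to the right and rows downward; lengths in mm; the calibration is good to about 2 mm. A picture is of the moment at which its call begins: read the wrist's pose just before it. calibration takes no time and is no camera call; for the wrist camera it gives the pose at the moment of the call.
- env.hand_in(): hands the job in, once; it reports no verdict.
Trained networks look in the newest picture that a camera, given by its name, has taken for a name from the list of things; names that differ only in an ending like _2 or _b are one class to them, and where a whole thing is asked for, a point or a joint stands for the part that bears it (a point fixed in the world has none). Each returns a list of dicts, best first, with "score" (0 to 1); they miss things now and then, are a little off and sometimes report something else, mostly with a low value. They report only what shows in the picture. A call takes as long as a camera call. They do not tell look-alikes from the thing itself.
- env.boxes_of(thing, camera): "xyz" ([x, y, z] in mm, in world coordinates, good to about 4 mm: the middle of the surface that is visible of it).
- env.masks_of(thing, camera): "region" (400x640 bool, what is visible of it).
- env.pinpoint(thing, camera): "xyz" ([x, y, z] in mm, in world coordinates, good to about 4 mm: a listed point, or the origin of a listed thing).
The state is a dict: "t": time; "q": joint angles; "dq": joint speeds; "joint_efforts": joint torques, N m; "eef_pos": TCP position; "tcp_rot": TCP orientation; "wrist_force": force on the tool from outside, world axes, zero at the start; "wrist_torque": the same for the moment, N m; "gripper_width": finger opening in mm.
Only numpy, scipy, OpenCV 4.12 (cv2) and the standard library are available. Lean on these libraries where they do the work, as an engineer would, in place of code of your own. Each camera call takes 0.05 s, during which the arm holds its last target. There are 200 camera calls.

## Working session

There is one attempt and no reset: what is moved stays moved. The work goes in short steps, Python scripts to look and compute and a tool call to move; the robot and the scene stay as the last step left them, time stands still between calls to the robot, and variables do not carry over. Pictures are saved under pics/ and viewed, about 8 in all and at most 12, crops included, and the job is handed in when it is done.

Besides the shell and the picture viewer there is one more tool, called as name(argument=value, ...), one argument or row to a line, values as JSON. servo_tool: Moves the arm, as the interface text tells. Its arguments: {"type":"object","properties":{"xyz":{"type":"array","items":{"type":"array","items":{"type":"number"}}},"twist":{"type":"array","items":{"type":"array","items":{"type":"number"}}},"claw":{"type":"array","items":{"type":"number"}},"force":{"type":"number"}},"required":["xyz","twist","claw"]}

```bash
mkdir -p pics; ls; cat > h.py <<'E'
from plant import env
import numpy as np, cv2
def save(n,img,s=1): cv2.imwrite(f'pics/{n}.png',cv2.resize(img[...,::-1],None,fx=s,fy=s,interpolation=cv2.INTER_CUBIC))
def proj(c,X):
    p=np.asarray(c['R'])@np.asarray(X,float)+np.asarray(c['t']); return np.round([c['fx']*p[0]/p[2]+c['cx'],c['fy']*p[1]/p[2]+c['cy']],1)
def cloud(c,d):
    v,u=np.mgrid[:400,:640]; P=np.stack([(u-c['cx'])/c['fx']*d,(v-c['cy'])/c['fy']*d,d],-1)
    return (P-np.asarray(c['t']))@np.asarray(c['R'])
E
python3 - <<'E'
from h import *
for n in ['scene','side']:
    p,d=env.snapshot(n); save(n+'1',p); np.savez(f'{n}1.npz',p=p,d=d); c=env.calibration(n)
    print(n,'campos',np.round(-np.array(c['R']).T@c['t']),c['fx'])
    for th in ['supply_box','terminal_row','box_rim','bridge','cover']:
        for r in env.pinpoint(th,n)[:4]: print(th,np.round(r['xyz']),round(r['score'],2),proj(c,r['xyz']))
print(env.sense())
E
```

```text
pics
scene campos [1305.  492.  760.] 400.8170726293288
supply_box [592. -34.  -0.] 0.93 [308.1 221.6]
terminal_row [588. -32.  70.] 0.62 [309.  202.1]
box_rim [591. -32.  73.] 0.62 [308.3 201.8]
bridge [ 420. -328.   -1.] 0.65 [268.4 164.8]
bridge [ 367. -374.    1.] 0.61 [268. 154.]
bridge [ 345. -282.   -0.] 0.46 [291.8 159. ]
cover [413. 330.   0.] 0.64 [451.4 234.3]
side campos [ 451. -613.  648.] 364.1237432502081
supply_box [591. -37.   4.] 0.92 [332.3 223.3]
box_rim [594. -33.  75.] 0.66 [334.6 201.1]
bridge [ 366. -370.   -2.] 0.69 [239.8 388.2]
bridge [ 346. -283.   -2.] 0.68 [227.6 339.7]
bridge [ 421. -326.    0.] 0.57 [270.7 355.6]
cover [403. 331.  -0.] 0.62 [248.3 144.2]
{'t': 0.6, 'q': array([-1.27961104e+00,  4.80191436e-01,  1.59629831e+00,  3.41698620e-06,
        1.06509768e+00, -4.66269392e-02]), 'dq': array([ 2.67565332e-03, -1.16900790e-04, -3.97967491e-05,  1.25210519e-03,
       -1.01509572e-04,  2.76425969e-04]), 'joint_efforts': array([-7.39559327e-04, -9.50051737e+01, -4.30499732e+01,  1.84223195e-04,
        1.52987392e-03,  3.54952863e-05]), 'eef_pos': array([ 215.4280853 , -613.25795296,  404.70274718]), 'tcp_rot': array([ 3.14158729e+00, -2.74220501e-06,  3.37810574e-01]), 'wrist_force': array([ 0.12976886,  0.11330722, -0.05739778]), 'wrist_torque': array([ 0.03120801,  0.04546514, -0.00250706]), 'gripper_width': 85.38317874160974}
```

```bash
python3 - <<'E'
from h import *
a=np.load('side1.npz')['p']; b=np.load('scene1.npz')['p']
save('both',np.vstack([a[:, :],b]),0.75)
save('crop',np.hstack([a[290:400,180:330],b[120:230,220:370]]),2.6)
E
```

```text
(no output)
```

View pics/both.png

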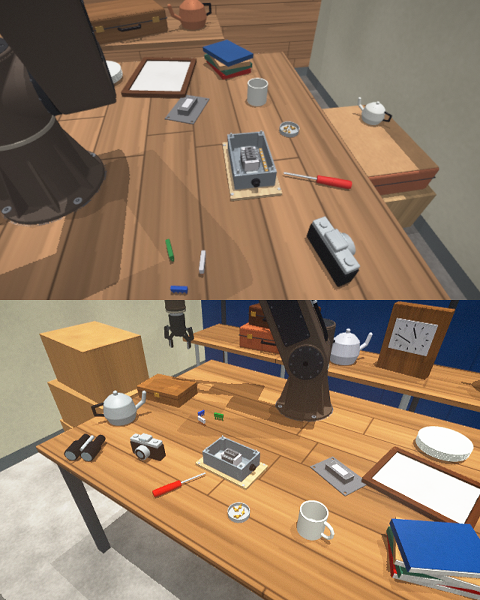

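View pics/crop.png

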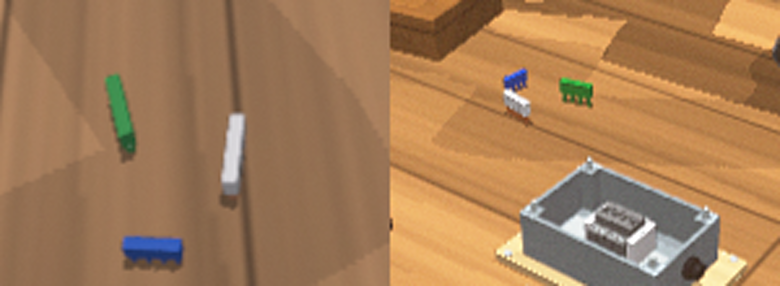

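Candidates in the side picture: the white comb at (270,352), a green look-alike at (226,335) and a blue one at (239,387). The white, pale-headed comb at about (420,-327) matches the description. Next I'll measure orientations.

```bash
cat >> h.py <<'E'
def rect(P,lo,hi,xy,r):
    m=(P[...,2]>lo)&(P[...,2]<hi)&(np.hypot(P[...,0]-xy[0],P[...,1]-xy[1])<r)
    Q=P[m]
    if len(Q)<5: return len(Q)
    (c,s,a)=cv2.minAreaRect(Q[:,:2].astype(np.float32)); w,h=s
    if h>w: a+=90; 
    a=(a+90)%180-90   # long axis dir from world x, deg
    return len(Q),np.round(c,1),np.round(sorted(s),1),round(a,1),round(np.median(Q[:,2]),1)
E
python3 - <<'E'
from h import *
for n in ['side','scene']:
    f=np.load(n+'1.npz'); c=env.calibration(n); P=cloud(c,f['d'])
    print(n,'bridge',rect(P,29,40,(420,-327),40),'rim',rect(P,69,78,(592,-34),120),'nose',rect(P,20,40,(408,331),70),'plate',rect(P,2,40,(408,331),125))
c=env.calibration('wrist'); R=np.array(c['R']); print('wristcam',-R.T@c['t'],R,c['fx'],c['cx'],c['cy'])
E
```

```text
side bridge (169, array([ 420.6, -324.9]), array([10.3, 46. ]), 78.6, np.float64(33.8)) rim (770, array([590.2, -34.3]), array([120.2, 183.5]), 88.6, np.float64(71.7)) nose (340, array([408.2, 325.7]), array([ 47.6, 105.1]), 64.7, np.float64(28.1)) plate (1709, array([412., 334.]), array([230.4, 241.5]), -19.1, np.float64(5.4))
scene bridge (31, array([ 423.1, -321.5]), array([14.4, 50. ]), 75.4, np.float64(32.7)) rim (445, array([593.1, -33.3]), array([124.2, 182.6]), 88.5, np.float64(71.1)) nose (465, array([411.8, 326.8]), array([ 47.9, 101.3]), 65.7, np.float64(27.3)) plate (2119, array([403.6, 337.8]), array([233.6, 243.3]), 34.5, np.float64(5.4))
wristcam [ 292.30190519 -587.69889676  372.65855456] [[ 3.32605765e-01 -9.43065919e-01  2.77324459e-04]
 [-8.95865195e-01 -3.15866855e-01  3.12495893e-01]
 [-2.94616629e-01 -1.04186381e-01 -9.49919070e-01]] 293.84462027053155 318.48005462049963 199.3608924076688
```

```bash
cat >> h.py <<'E'
def to(xyz,yawdeg):
    s=env.sense(); y=s['tcp_rot'][2]; d=np.array(xyz)-s['eef_pos']
    x=np.array([np.cos(y),np.sin(y)]); t=np.array([np.sin(y),-np.cos(y)])
    dy=(np.radians(yawdeg)-y+np.pi)%(2*np.pi)-np.pi
    print('t',round(s['t'],2),'xyz cm',np.round([d[:2]@x/10,d[:2]@t/10,-d[2]/10],2),'twz',round(-dy,3),'F',np.round(s['wrist_force'],1),'w',round(s['gripper_width'],1))
E
python3 -c "
from h import *
to((420.5,-325,300),78.6)"
```

```text
t 0.6 xyz cm [ 28.9  -20.4   10.47] twz -1.034 F [ 0.1  0.1 -0.1] w 85.4
```

servo_tool(
  xyz=[
    [28.9, -20.4, 10.5],
    [28.9, -20.4, 10.5],
    [28.9, -20.4, 10.5],
    [28.9, -20.4, 10.5],
    [28.9, -20.4, 10.5],
    [28.9, -20.4, 10.5],
    [28.9, -20.4, 10.5],
    [28.9, -20.4, 10.5],
    [28.9, -20.4, 10.5],
    [28.9, -20.4, 10.5],
  ],
  twist=[
    [0, 0, -1.034],
    [0, 0, -1.034],
    [0, 0, -1.034],
    [0, 0, -1.034],
    [0, 0, -1.034],
    [0, 0, -1.034],
    [0, 0, -1.034],
    [0, 0, -1.034],
    [0, 0, -1.034],
    [0, 0, -1.034],
  ],
  claw=[0.5, 0.5, 0.5, 0.5, 0.5, 0.5, 0.5, 0.5, 0.5, 0.5],
  force=30,
)

```text
t: 1.85
eef_pos: [420.0, -325.9, 300.0]
tcp_rot: [3.141, 0.0, 1.37]
wrist_force: [-0.2, -0.8, -0.6]
gripper_width: 42.7
```

```bash
python3 - <<'E'
from h import *
c=env.calibration('wrist'); p,d=env.snapshot('wrist'); save('w1',p); P=cloud(c,d)
print(env.sense()['eef_pos'],env.sense()['tcp_rot'][2])
for r in env.pinpoint('bridge','wrist')[:3]: print(np.round(r['xyz']),round(r['score'],2),proj(c,r['xyz']))
R=rect(P,29,40,(420,-325),40); print(R)
v,u=np.where((P[...,2]>29)&(P[...,2]<40)&(np.hypot(P[...,0]-420,P[...,1]+325)<40)); print(u.min(),u.max(),v.min(),v.max())
m=(np.abs(P[...,0]-420)<80)&(np.abs(P[...,1]+325)<80); print('table z',np.median(P[m][:,2]))
E
```

```text
[ 420.05980301 -325.77916766  299.93436323] 1.370226980666168
[ 346. -285.   -1.] 0.65 [229.7 163.9]
[ 372. -373.    1.] 0.61 [279.2 243.7]
[ 422. -322.   -0.] 0.6 [318.1 185.8]
(625, array([ 422.3, -325.5]), array([10.1, 45.9]), 78.9, np.float64(32.6))
313 325 173 225
table z 179.51505872308815
```

View pics/w1.png

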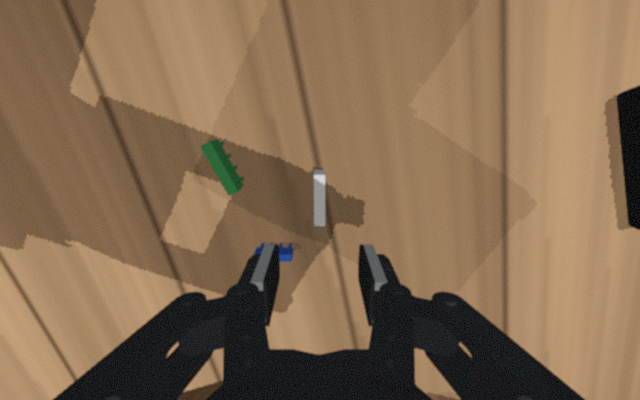

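White comb at (319,198), centred between the finger pads (inner edges at about u=277 and 361). Green (222,167) and blue (275,252) stay clear. Descending and gripping near the top of the head.

servo_tool(
  xyz=[
    [0.0, 0, 5],
    [0, 0, 8],
    [0, 0, 10],
    [0, 0, 10.8],
    [0, 0, 10.8],
    [0, 0, 10.8],
    [0, 0, 10.8],
    [0, 0, 10.8],
    [0, 0, 10.8],
    [0, 0, 10.8],
  ],
  twist=[
    [0, 0, 0],
    [0, 0, 0],
    [0, 0, 0],
    [0, 0, 0],
    [0, 0, 0],
    [0, 0, 0],
    [0, 0, 0],
    [0, 0, 0],
    [0, 0, 0],
    [0, 0, 0],
  ],
  claw=[0.5, 0.5, 0.5, 0.5, 0.5, 0, 0, 0, 0, 0],
  force=30,
)

```text
t: 3.2
eef_pos: [420.7, -325.2, 192.6]
tcp_rot: [3.14, 0.001, 1.372]
wrist_force: [-0.3, -0.0, 7.2]
gripper_width: 9.1
```

```bash
python3 -c "
from h import *
to((591,-74,350),88.6)"
```

```text
t 3.2 xyz cm [ 27.99  11.72 -15.74] twz -0.175 F [-0.3 -0.   7.2] w 9.1
```

servo_tool(
  xyz=[
    [0, 0, -2],
    [0, 0, -7],
    [5, 2, -12],
    [28, 11.7, -15.7],
    [28, 11.7, -15.7],
    [28, 11.7, -15.7],
    [28, 11.7, -15.7],
    [28, 11.7, -15.7],
    [28, 11.7, -15.7],
    [28, 11.7, -15.7],
  ],
  twist=[
    [0, 0, 0],
    [0, 0, 0],
    [0, 0, 0],
    [0, 0, -0.175],
    [0, 0, -0.175],
    [0, 0, -0.175],
    [0, 0, -0.175],
    [0, 0, -0.175],
    [0, 0, -0.175],
    [0, 0, -0.175],
  ],
  claw=[0, 0, 0, 0, 0, 0, 0, 0, 0, 0],
)

```text
t: 4.45
eef_pos: [589.7, -74.6, 348.5]
tcp_rot: [-3.141, 0.0, 1.546]
wrist_force: [0.5, 0.2, 0.2]
gripper_width: 9.2
```

servo_tool(
  xyz=[
    [0, 0, 0],
    [0, 0, 0],
  ],
  twist=[
    [0, 0, 0],
    [0, 0, 0],
  ],
  claw=[0, 0],
)

```text
t: 4.7
eef_pos: [590.2, -74.5, 348.6]
tcp_rot: [-3.141, -0.0, 1.545]
wrist_force: [0.2, -0.4, -0.8]
gripper_width: 9.2
```

```bash
python3 - <<'E'
from h import *
c=env.calibration('wrist'); s=env.sense(); p,d=env.snapshot('wrist'); np.savez('w2.npz',p=p,d=d,e=s['eef_pos'],y=s['tcp_rot'][2],**c); P=cloud(c,d)
print(s['eef_pos'],np.degrees(s['tcp_rot']),s['gripper_width'],s['wrist_force'])
for th in ['terminal_row','box_rim','supply_box','bridge']:
  for r in env.pinpoint(th,'wrist')[:2]: print(th,np.round(r['xyz'],1),round(r['score'],2),proj(c,r['xyz']))
print('rim',rect(P,67,77,(591,-34),115)); print('row',rect(P,66,77,(591,-34),35))
print('stud',rect(P,80,90,(591,-34),110))
save('w2',p,1.25)
E
```

```text
[590.17154064 -74.53736779 348.61667558] [-1.79981633e+02 -1.03031427e-03  8.85504463e+01] 9.158681057093776 [ 0.15134344 -0.39071935 -0.82545483]
terminal_row [591.8 -31.1  72.1] 0.67 [317.7 148.1]
box_rim [590.1 -36.2  78.9] 0.88 [315.7 155.7]
supply_box [590.4 -34.7   4.8] 0.63 [316.6 142.1]
bridge [ 343.8 -281.    -0.8] 0.8 [136.9 332.3]
bridge [589.4 -75.9 156.8] 0.61 [315.2 243.6]
rim (7276, array([592.3, -35.5]), array([120.7, 180.5]), 88.6, np.float64(70.5))
row (1434, array([592.2, -35.1]), array([25.9, 48.2]), 88.1, np.float64(68.8))
stud (216, array([592.5, -35.5]), array([103.8, 163.5]), 88.7, np.float64(83.5))
```

View pics/w2.png

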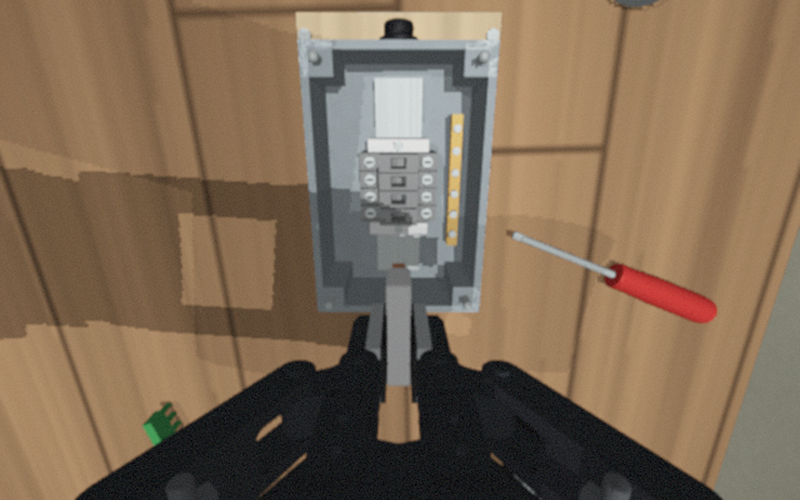

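The picture shows the white comb held at (398,325), square to the box. The terminal slots run down at u≈398, v=162–215, and all four studs are visible. I'll measure the comb and slots in the same camera for a relative shift.

```bash
python3 - <<'E'
from h import *
f=np.load('w2.npz'); P=cloud(f,f['d']); p=f['p'].astype(int); e=f['e']; y=float(f['y'])
T=np.array([[np.cos(y),np.sin(y),0],[np.sin(y),-np.cos(y),0],[0,0,-1]]); L=(P-e)@T.T  # tool frame
g=p.sum(-1)
def info(m,n): 
    Q=L[m]; print(n,len(Q),'lo',np.round(np.percentile(Q,2,0),1),'hi',np.round(np.percentile(Q,98,0),1),'med',np.round(np.median(Q,0),1))
v,u=np.mgrid[:400,:640]
m=(u>308)&(u<330)&(v>214)&(v<308)&(L[...,2]<200); info(m,'comb all')
for a in range(210,310,8): 
    r=L[a,318]; print(a,np.round(r,1),p[a,318], end=' | ')
row=(np.abs(L[...,0]-40)<35)&(np.abs(L[...,1])<20)&(np.abs(L[...,2]-279)<6); info(row,'row top')
q=L[row][:,:2].astype(np.float32); print(cv2.minAreaRect(q))
# slots: dark
dark=(np.abs(L[...,0]-40)<30)&(np.abs(L[...,1])<8)&(L[...,2]>284)&(L[...,2]<300)
n,lab,st,ce=cv2.connectedComponentsWithStats(dark.astype(np.uint8))
for i in range(1,n):
    if st[i,4]>8: 
        uu,vv=ce[i]; D=279.0
        ray=T@(np.array(f['R']).T@np.array([(uu-f['cx'])/f['fx'],(vv-f['cy'])/f['fy'],1])); o=T@(-np.array(f['R']).T@f['t']-e); print('slot',ce[i],st[i],np.round(o+ray*(D-o[2])/ray[2],1))
save('w2c',f['p'][90:310,260:380],4 if 0 else 2.7)
E
```

```text
comb all 1913 lo [-20.8  -3.3 142.6] hi [ 22.9   5.8 175.4] med [  5.8   1.4 159.9]
210 [-29.4   0.8 325.8] [111 104  99] | 218 [ 22.8   0.9 172.9] [109 109 112] | 226 [ 23.2   0.9 161.6] [111 110 110] | 234 [ 19.8   0.9 159.9] [142 143 142] | 242 [ 15.6   0.9 159.8] [137 138 138] | 250 [ 11.1   1.  160.2] [143 142 143] | 258 [  7.4   1.  159.1] [138 138 140] | 266 [  2.4   1.  160. ] [138 137 138] | 274 [ -1.9   1.  159.6] [139 142 142] | 282 [ -7.4   1.  160.8] [140 141 141] | 290 [-11.1   1.  159.3] [137 136 138] | 298 [-16.4   1.  160. ] [141 140 141] | 306 [-21.5   1.  160.2] [139 138 139] | row top 1463 lo [ 16.4 -11.5 278.5] hi [ 63.3  13.6 282.6] med [ 40.6   1.6 279.9]
((39.42814254760742, 1.0686111450195312), (48.197662353515625, 25.929777145385742), 0.46939921379089355)
slot [316.97350993 118.48344371] [308 115  19   8 151] [ 6.70e+01 -1.00e-01  2.79e+02]
slot [318.50549451 130.31868132] [313 127  12   8  91] [ 57.6   1.2 279. ]
slot [318.15189873 144.93670886] [313 142  12   7  79] [ 45.7   0.9 279. ]
slot [318.02631579 158.96052632] [313 156  11   7  76] [ 33.9   0.8 279. ]
slot [317.98461538 172.52307692] [313 170  11   6  65] [ 22.2   0.8 279. ]
slot [317.0625  181.40625] [309 180  17   4  64] [ 14.3  -0.  279. ]
```

View pics/w2c.png

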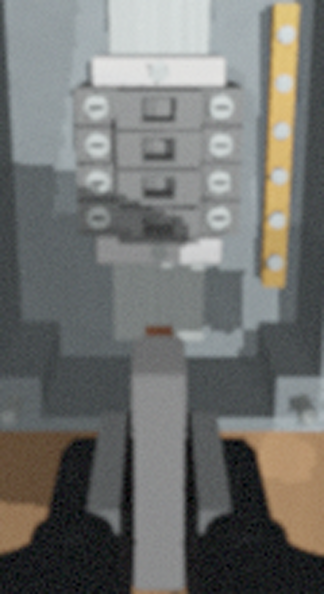

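servo_tool(
  xyz=[
    [3.9, 0, 0],
    [3.9, 0, 3],
    [3.9, 0, 6],
    [3.9, 0, 7],
    [3.9, 0, 7],
    [3.9, 0, 7],
    [3.9, 0, 7],
  ],
  twist=[
    [0, 0, 0],
    [0, 0, 0],
    [0, 0, 0],
    [0, 0, 0],
    [0, 0, 0],
    [0, 0, 0],
    [0, 0, 0],
  ],
  claw=[0, 0, 0, 0, 0, 0, 0],
)

```text
t: 5.82
eef_pos: [591.8, -34.8, 279.7]
tcp_rot: [3.14, 0.0, 1.547]
wrist_force: [-0.2, -0.4, -0.8]
gripper_width: 9.0
```

```bash
python3 - <<'E'
from h import *
c=env.calibration('wrist'); s=env.sense(); p,d=env.snapshot('wrist'); e=s['eef_pos']; y=s['tcp_rot'][2]
print('t',s['t'],e,np.degrees(y))
a=np.load('w2.npz'); t=np.array([592.3,-35.5]); 
f=np.load('w2.npz'); d2=e[:2]-f['e'][:2]; y=float(f['y']); print('moved in tool x,y', d2@[np.cos(y),np.sin(y)], d2@[np.sin(y),-np.cos(y)])
P=cloud(c,d); print('rim',rect(P,67,77,(591,-34),115),'head',rect(P,115,123,(591,-35),40)); save('w3',p[150:400,220:420],2.4)
for n in ['side','scene']:
    c=env.calibration(n); p,d=env.snapshot(n); u,v=proj(c,(592,-35,80)).astype(int); save(n+'3',p[v-50:v+50,u-60:u+60],5)
a,b=[cv2.imread(f'pics/{n}3.png') for n in ('side','scene')]; cv2.imwrite('pics/i3.png',cv2.resize(np.hstack([a,b]),(800,333)))
E
```

```text
t 5.825 [591.82359446 -34.77957545 279.6943819 ] 88.6177429002429
moved in tool x,y 39.78686090484779 0.6457807381890015
rim (8424, array([592.1, -35.1]), array([121.1, 179.9]), 88.5, np.float64(70.6)) head (1987, array([593.3, -34.6]), array([35.1, 40.6]), 50.0, np.float64(119.7))
```

View pics/i3.png

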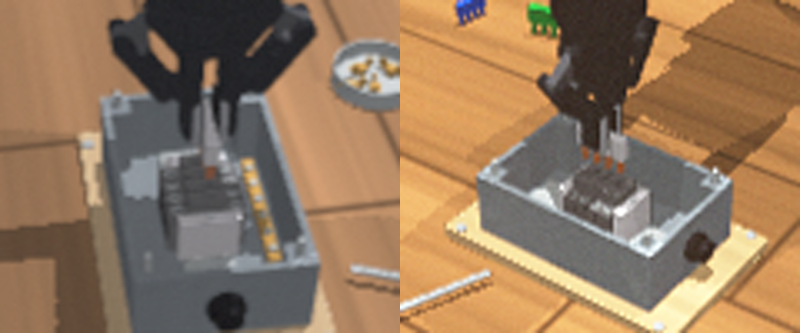

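Blades hang just above the slots. Lowering gently and watching the force.

servo_tool(
  xyz=[
    [-0.05, -0.03, 0.5],
    [-0.05, -0.03, 1.0],
    [-0.05, -0.03, 1.4],
    [-0.05, -0.03, 1.7],
    [-0.05, -0.03, 1.9],
    [-0.05, -0.03, 2.0],
    [-0.05, -0.03, 2.0],
  ],
  twist=[
    [0, 0, 0],
    [0, 0, 0],
    [0, 0, 0],
    [0, 0, 0],
    [0, 0, 0],
    [0, 0, 0],
    [0, 0, 0],
  ],
  claw=[0, 0, 0, 0, 0, 0, 0],
)

```text
t: 6.85
eef_pos: [591.2, -35.2, 258.7]
tcp_rot: [-3.142, 0.0, 1.547]
wrist_force: [-0.3, 0.5, -1.5]
gripper_width: 9.1
```

servo_tool(
  xyz=[
    [0, 0, 0.3],
    [0, 0, 0.5],
    [0, 0, 0.7],
    [0, 0, 0.8],
    [0, 0, 0.8],
    [0, 0, 0.8],
  ],
  twist=[
    [0, 0, 0],
    [0, 0, 0],
    [0, 0, 0],
    [0, 0, 0],
    [0, 0, 0],
    [0, 0, 0],
  ],
  claw=[0, 0, 0, 0, 0, 0],
)

```text
t: 7.6
eef_pos: [591.2, -35.2, 250.7]
tcp_rot: [3.142, 0.0, 1.547]
wrist_force: [0.8, -0.1, -0.7]
gripper_width: 9.1
```

servo_tool(
  xyz=[
    [0, 0, 0.1],
    [0, 0, 0.15],
    [0, 0, 0.2],
    [0, 0, 0.2],
    [0, 0, 0.2],
  ],
  twist=[
    [0, 0, 0],
    [0, 0, 0],
    [0, 0, 0],
    [0, 0, 0],
    [0, 0, 0],
  ],
  claw=[0, 0, 0, 0, 0],
)

```text
t: 8.22
eef_pos: [591.2, -35.2, 248.7]
tcp_rot: [-3.142, -0.0, 1.547]
wrist_force: [1.1, -0.5, -0.8]
gripper_width: 9.1
```

servo_tool(
  xyz=[
    [0, 0, 0.05],
    [0, 0, 0.1],
    [0, 0, 0.15],
    [0, 0, 0.15],
  ],
  twist=[
    [0, 0, 0],
    [0, 0, 0],
    [0, 0, 0],
    [0, 0, 0],
  ],
  claw=[0, 0, 0, 0],
)

```text
t: 8.72
eef_pos: [591.2, -35.2, 248.5]
tcp_rot: [3.141, 0.0, 1.547]
wrist_force: [-7.0, 1.8, 24.7]
gripper_width: 9.0
```

Contact at the expected height (24.7 N, TCP 248.5), so the comb is seated. Releasing and backing up.

servo_tool(
  xyz=[
    [0, 0, -0.1],
    [0, 0, -0.1],
    [0, 0, -0.1],
    [0, 0, -0.1],
    [0, 0, -1],
    [0, 0, -4],
    [0, 0, -8],
    [0, 0, -11],
    [0, 0, -11],
    [0, 0, -11],
  ],
  twist=[
    [0, 0, 0],
    [0, 0, 0],
    [0, 0, 0],
    [0, 0, 0],
    [0, 0, 0],
    [0, 0, 0],
    [0, 0, 0],
    [0, 0, 0],
    [0, 0, 0],
    [0, 0, 0],
  ],
  claw=[0.35, 0.35, 0.35, 0.35, 0.35, 0.35, 0.35, 0.35, 0.35, 0.35],
)

```text
t: 9.98
eef_pos: [590.9, -35.1, 357.1]
tcp_rot: [-3.141, -0.0, 1.547]
wrist_force: [0.1, 0.5, -0.2]
gripper_width: 29.8
```

```bash
python3 - <<'E'
from h import *
c=env.calibration('wrist'); s=env.sense(); p,d=env.snapshot('wrist'); P=cloud(c,d)
print('t',s['t'],s['eef_pos'],s['gripper_width'])
print('rim',rect(P,67,76,(592,-35),115),'head',rect(P,84,100,(592,-35),30))
a=p[80:330,220:420]; c=env.calibration('side'); p,d=env.snapshot('side'); u,v=proj(c,(592,-35,80)).astype(int)
save('i4',np.hstack([cv2.resize(a,(400,500)),cv2.resize(p[v-50:v+50,u-40:u+40],(400,500))]))
to((408,326.5,330),65.2)
E
```

```text
t 9.975 [590.91555627 -35.13779945 357.12389873] 29.776927644485024
rim (4982, array([592.3, -35.5]), array([120.5, 180.2]), 88.6, np.float64(70.5)) head (599, array([592.6, -35. ]), array([10.1, 45.5]), 88.4, np.float64(88.7))
t 10.07 xyz cm [ 35.71 -19.14   2.64] twz 0.409 F [-0.3  0.2 -1.9] w 30.2
```

View pics/i4.png

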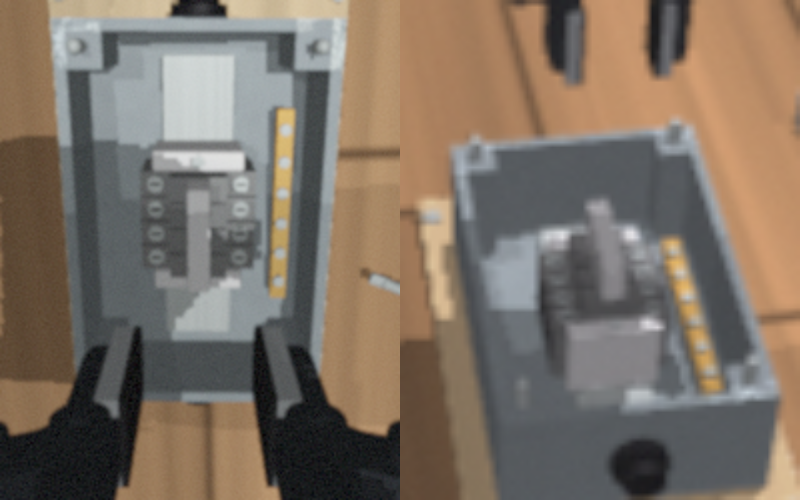

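Comb seated in all four slots, head top at 90 mm (88.7 measured with the camera's −1.4 bias). Now the cover.

servo_tool(
  xyz=[
    [35.7, -19.1, 2.6],
    [35.7, -19.1, 2.6],
    [35.7, -19.1, 2.6],
    [35.7, -19.1, 2.6],
    [35.7, -19.1, 2.6],
    [35.7, -19.1, 2.6],
    [35.7, -19.1, 2.6],
    [35.7, -19.1, 2.6],
    [35.7, -19.1, 2.6],
    [35.7, -19.1, 2.6],
  ],
  twist=[
    [0, 0, 0.41],
    [0, 0, 0.41],
    [0, 0, 0.41],
    [0, 0, 0.41],
    [0, 0, 0.41],
    [0, 0, 0.41],
    [0, 0, 0.41],
    [0, 0, 0.41],
    [0, 0, 0.41],
    [0, 0, 0.41],
  ],
  claw=[0.85, 0.85, 0.85, 0.85, 0.85, 0.85, 0.85, 0.85, 0.85, 0.85],
)

```text
t: 11.32
eef_pos: [409.2, 325.5, 331.0]
tcp_rot: [-3.141, 0.001, 1.136]
wrist_force: [0.1, 0.5, 0.8]
gripper_width: 72.6
```

servo_tool(
  xyz=[
    [0, 0, 0],
    [0, 0, 0],
  ],
  twist=[
    [0, 0, 0],
    [0, 0, 0],
  ],
  claw=[0.85, 0.85],
)

```text
t: 11.58
eef_pos: [409.1, 325.8, 331.2]
tcp_rot: [3.142, -0.0, 1.136]
wrist_force: [-0.0, 0.7, -0.0]
gripper_width: 72.5
```

```bash
python3 - <<'E'
from h import *
c=env.calibration('wrist'); s=env.sense(); p,d=env.snapshot('wrist'); P=cloud(c,d); save('w5',p)
print('t',s['t'],s['eef_pos'],np.degrees(s['tcp_rot'][2]),s['gripper_width'])
print('nose',rect(P,22,40,(408,327),75),'table',np.median(P[50:100,50:600][...,2]))
m=env.masks_of('cover','wrist'); print([r['score'] for r in m])
M=m[0]['region']&(P[...,2]<12)&(P[...,2]>-8); Q=P[m[0]['region']]; print(np.percentile(P[M][:,2],[10,50,90]))
print('plate',cv2.minAreaRect(P[M][:,:2].astype(np.float32)))
E
```

```text
t 11.575 [409.11881921 325.83916071 331.23878331] 65.07750820057633 72.53464411101756
nose (4593, array([410.6, 324.7]), array([ 44. , 100.6]), 65.1, np.float64(26.9)) table 0.24880812500874622
[0.64]
[1.8952838  2.80130257 3.67956727]
plate ((409.3249816894531, 323.77398681640625), (183.0205078125, 122.11463165283203), 64.78871154785156)
```

View pics/w5.png

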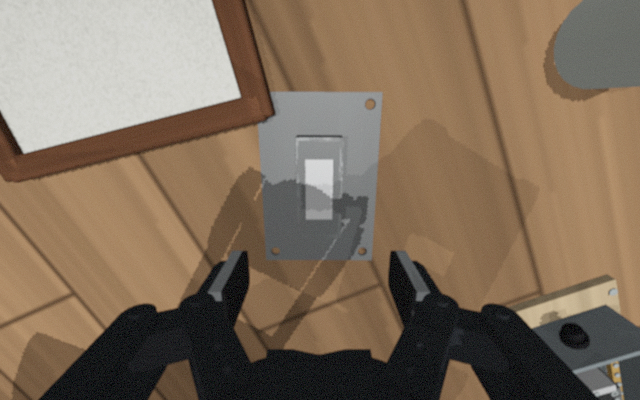

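The cover's nose is at (320,180). A brown picture frame at (258,110) seems to overlap the cover's upper-left corner, so I'll check its height before grasping.

```bash
python3 - <<'E'
from h import *
c=env.calibration('wrist'); p,d=env.snapshot('wrist'); P=cloud(c,d); y=np.radians(65.1)
D=P-np.array([410.6,324.7,0]); X=D[...,0]*np.sin(y)-D[...,1]*np.cos(y); Y=D[...,0]*np.cos(y)+D[...,1]*np.sin(y)  # cover coords; X right in image
print('cam in cover coords',(lambda w:(w[0]*np.sin(y)-w[1]*np.cos(y),w[0]*np.cos(y)+w[1]*np.sin(y),w[2]))(-np.array(c['R']).T@c['t']-np.array([410.6,324.7,0])))
for v in (94,100,106,112,118,124,130): print(v,[(u,int(X[v,u]),int(Y[v,u]),round(float(P[v,u,2]),1)) for u in range(246,290,4)])
print('frame under/front face: heights', [(u,v,np.round(P[v,u],0)) for u,v in ((20,165),(60,155),(130,138),(200,125),(262,112),(240,60),(225,10),(120,60))])
R=np.load('side1.npz'); cs=env.calibration('side')
p,d=env.snapshot('side'); 
W=np.array([410.6,324.7,10]); u,v=proj(cs,W).astype(int); cs2=env.calibration('scene'); q,_=env.snapshot('scene'); u2,v2=proj(cs2,W).astype(int)
save('i6',np.hstack([cv2.resize(p[v-50:v+50,u-75:u+50],(400,320)),cv2.resize(q[v2-50:v2+50,u2-50:u2+75],(400,320))]))
E
```

```text
cam in cover coords (np.float64(-0.6359640604967147), np.float64(80.36161242647162), np.float64(299.2211197868518))
94 [(246, -65, 87, 20.1), (250, -61, 87, 21.1), (254, -58, 87, 20.6), (258, -54, 87, 21.6), (262, -50, 87, 21.0), (266, -47, 87, 19.9), (270, -46, 87, 5.7), (274, -42, 88, 2.2), (278, -38, 88, 3.1), (282, -35, 88, 3.4), (286, -31, 88, 2.2)]
100 [(246, -65, 82, 20.1), (250, -61, 82, 20.5), (254, -58, 82, 20.4), (258, -54, 82, 20.9), (262, -51, 82, 20.2), (266, -47, 82, 22.1), (270, -44, 82, 14.8), (274, -42, 82, 3.0), (278, -39, 82, 2.7), (282, -35, 82, 2.8), (286, -31, 82, 3.9)]
106 [(246, -66, 77, 19.9), (250, -62, 77, 21.6), (254, -58, 77, 20.7), (258, -55, 77, 20.8), (262, -51, 77, 21.4), (266, -47, 77, 21.0), (270, -44, 77, 20.5), (274, -43, 77, 2.8), (278, -39, 77, 3.1), (282, -35, 77, 3.1), (286, -31, 77, 2.4)]
112 [(246, -66, 72, 20.7), (250, -62, 72, 20.5), (254, -58, 72, 21.9), (258, -55, 72, 21.2), (262, -51, 72, 21.1), (266, -48, 72, 20.5), (270, -44, 72, 21.4), (274, -42, 71, 12.6), (278, -39, 71, 2.7), (282, -35, 71, 2.1), (286, -32, 71, 1.1)]
118 [(246, -6
[... 346 characters left out ...]
, -51, 60, 2.3), (270, -47, 60, 2.9), (274, -44, 60, 2.1), (278, -39, 60, 3.8), (282, -36, 60, 2.2), (286, -32, 60, 2.5)]
130 [(246, -72, 54, 0.1), (250, -68, 54, -1.1), (254, -64, 54, -0.8), (258, -60, 54, -1.5), (262, -56, 54, 2.4), (266, -52, 54, 2.1), (270, -48, 54, 3.3), (274, -44, 54, 2.1), (278, -40, 54, 2.8), (282, -36, 54, 3.5), (286, -32, 54, 1.8)]
frame under/front face: heights [(20, 165, array([159., 467.,  20.])), (60, 155, array([201., 458.,  21.])), (130, 138, array([271., 443.,  21.])), (200, 125, array([336., 426.,  20.])), (262, 112, array([394., 412.,  21.])), (240, 60, array([397., 458.,  22.])), (225, 10, array([405., 496.,  21.])), (120, 60, array([298., 505.,  11.]))]
```

View pics/i6.png

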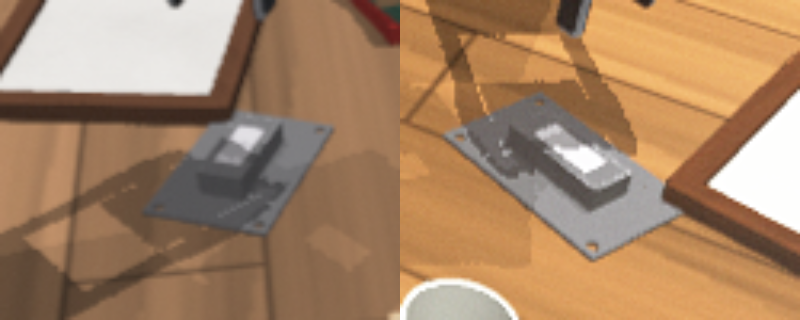

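The frame's corner (top at z≈21) reaches over the cover's corner, in cover coordinates about X −60…−43, Y 62…90. I'll grip low, slide the cover sideways along +X, level with the table, until it clears the frame, and only then lift.

servo_tool(
  xyz=[
    [0, 0.07, 5],
    [0, 0.07, 10],
    [0, 0.07, 13],
    [0, 0.07, 14.5],
    [0, 0.07, 15.2],
    [0, 0.07, 15.2],
    [0, 0.07, 15.2],
    [0, 0.07, 15.2],
  ],
  twist=[
    [0, 0, 0],
    [0, 0, 0],
    [0, 0, 0],
    [0, 0, 0],
    [0, 0, 0],
    [0, 0, 0],
    [0, 0, 0],
    [0, 0, 0],
  ],
  claw=[0.85, 0.85, 0.85, 0.85, 0.85, 0.85, 0.85, 0.85],
)

```text
t: 12.82
eef_pos: [409.7, 326.2, 180.0]
tcp_rot: [3.141, -0.001, 1.137]
wrist_force: [-0.6, 0.4, -0.5]
gripper_width: 72.6
```

servo_tool(
  xyz=[
    [0, 0, 0],
    [0, 0, 0],
    [0, 0, 0],
    [0, 0, 0],
    [0, 0, 0],
    [0, 0, 0],
  ],
  twist=[
    [0, 0, 0],
    [0, 0, 0],
    [0, 0, 0],
    [0, 0, 0],
    [0, 0, 0],
    [0, 0, 0],
  ],
  claw=[0.4, 0.4, 0.4, 0.4, 0.4, 0.4],
  force=60,
)

```text
t: 13.58
eef_pos: [409.4, 326.1, 179.7]
tcp_rot: [3.141, -0.0, 1.137]
wrist_force: [-3.2, -1.2, 11.9]
gripper_width: 42.8
```

servo_tool(
  xyz=[
    [0, 0.3, 0],
    [0, 0.8, 0],
    [0, 1.4, 0],
    [0, 2.0, 0],
    [0, 2.6, 0],
    [0, 3.2, 0],
    [0, 3.6, 0],
    [0, 3.6, 0],
  ],
  twist=[
    [0, 0, 0],
    [0, 0, 0],
    [0, 0, 0],
    [0, 0, 0],
    [0, 0, 0],
    [0, 0, 0],
    [0, 0, 0],
    [0, 0, 0],
  ],
  claw=[0.4, 0.4, 0.4, 0.4, 0.4, 0.4, 0.4, 0.4],
)

```text
t: 14.58
eef_pos: [441.7, 310.8, 179.7]
tcp_rot: [-3.141, 0.0, 1.137]
wrist_force: [-6.5, 0.2, 15.2]
gripper_width: 42.8
```

```bash
python3 - <<'E'
from h import *
s=env.sense(); print('t',s['t'],s['eef_pos'],s['gripper_width'],s['wrist_force'])
c=env.calibration('side'); p,d=env.snapshot('side'); P=cloud(c,d); a=np.load('side1.npz'); P0=cloud(c,a['d'])
M=(P0[...,2]>14)&(P0[...,2]<28)&(P0[...,1]>400)&(P0[...,0]<420); M1=(P[...,2]>14)&(P[...,2]<28)&(P[...,1]>400)&(P[...,0]<420)
for m,Q in((M,P0),(M1,P)): print(m.sum(),np.round(np.percentile(Q[m],[1,50,99],axis=0),1).tolist())
cw=env.calibration('wrist'); w,dw=env.snapshot('wrist'); u,v=proj(c,(410,345,10)).astype(int)
save('i7',np.hstack([cv2.resize(p[v-50:v+50,u-75:u+50],(400,320)),cv2.resize(w,(400,320))]))
to((592,-35,0),88.6)
E
```

```text
t 14.575 [441.72175483 310.81736704 179.72225848] 42.78336500015089 [-6.53185645  0.20424332 15.16044423]
2046 [[-292.5, 408.8, 14.1], [230.5, 593.3, 21.2], [417.2, 1835.4, 27.5]]
2080 [[-563.6, 413.0, 14.0], [184.8, 602.0, 21.0], [376.9, 1837.0, 27.6]]
t 14.68 xyz cm [-25.06  28.18  17.97] twz -0.41 F [-6.  -0.1 14. ] w 42.9
```

View pics/i7.png

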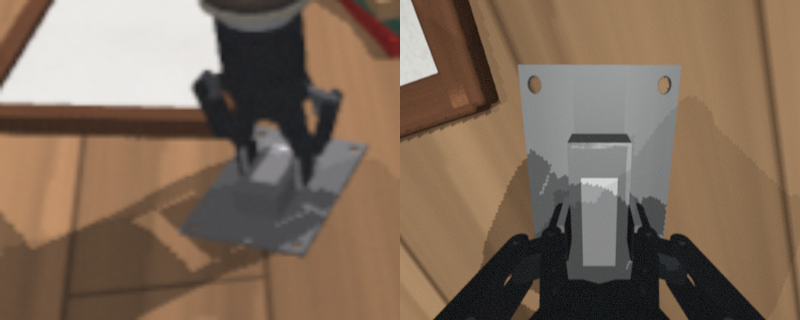

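The cover is clear of the frame, whose corner is at about (495,100) in the right half, and it is held squarely. Lifting straight up.

servo_tool(
  xyz=[
    [0, 0, -1],
    [0, 0, -4],
    [0, 0, -8],
    [0, 0, -12],
    [0, 0, -16],
    [0, 0, -16],
    [0, 0, -16],
    [0, 0, -16],
  ],
  twist=[
    [0, 0, 0],
    [0, 0, 0],
    [0, 0, 0],
    [0, 0, 0],
    [0, 0, 0],
    [0, 0, 0],
    [0, 0, 0],
    [0, 0, 0],
  ],
  claw=[0.4, 0.4, 0.4, 0.4, 0.4, 0.4, 0.4, 0.4],
)

```text
t: 15.68
eef_pos: [441.7, 310.6, 338.1]
tcp_rot: [-3.14, 0.002, 1.137]
wrist_force: [-0.8, 0.3, -2.1]
gripper_width: 42.5
```

```bash
cat >> h.py <<'E'
def tool(P,e,y):
    T=np.array([[np.cos(y),np.sin(y),0],[np.sin(y),-np.cos(y),0],[0,0,-1]]); return (P-e)@T.T
E
python3 - <<'E'
from h import *
c=env.calibration('wrist'); s=env.sense(); p,d=env.snapshot('wrist'); P=cloud(c,d); e=s['eef_pos']; y=s['tcp_rot'][2]; L=tool(P,e,y)
print('t',s['t'],e,np.degrees(s['tcp_rot']),s['gripper_width'],s['wrist_force'])
print('frame top', [np.round(a,1) for a in [rect(P,16,26,(402,408),25)[1]]], )
M=(L[...,2]>168)&(L[...,2]<186)&(L[...,0]>20)&(np.abs(L[...,1])<75)
Q=L[M]; print('plate depth',np.median(Q[:,2]))
A=np.c_[Q[:,:2],np.ones(len(Q))]; k=np.linalg.lstsq(A,Q[:,2],rcond=None)[0]; print('plane slopes deg',np.degrees(k[:2]),k[2])
print('lo',np.percentile(Q,.5,0),'hi',np.percentile(Q,99.5,0)); print(cv2.minAreaRect(Q[:,:2].astype(np.float32)))
m=M.astype(np.uint8); n,lab,st,ce=cv2.connectedComponentsWithStats(1-m)
for i in range(1,n):
    if 20<st[i,4]<3000:
        u,v=ce[i]; o=tool(-np.array(c['R']).T@c['t'],e,y); r=tool(np.array(c['R']).T@np.array([(u-c['cx'])/c['fx'],(v-c['cy'])/c['fy'],1]),0,y)
        D=np.median(Q[:,2]); print('hole',ce[i],st[i,4],np.round(o+r*(D-o[2])/r[2],1))
f=np.load('w2.npz'); LB=tool(cloud(f,f['d']),f['e'],float(f['y'])); S=LB[(LB[...,2]>258)&(LB[...,2]<269)&(np.abs(LB[...,1])<70)&(LB[...,0]<135)&(LB[...,0]>-60)]
S=S.astype(np.float32); _,l,cc=cv2.kmeans(S[:,:2].copy(),4,None,(3,50,.01),5,2); print('studs',np.round(cc,1),cc.mean(0))
to((592,-35,340),88.6)
E
```

```text
t 15.675 [441.69176609 310.61019295 338.06680204] [-1.79933493e+02  1.01347566e-01  6.51310178e+01] 42.526125962311106 [-0.83731209  0.25494491 -2.13312137]
frame top [array([389.1, 419.3])]
plate depth 177.11691447015644
plane slopes deg [0.25473881 0.03194144] 176.8056786481753
lo [ 20.67005942 -58.05006599 171.43914298] hi [ 88.89700088  60.91120728 178.90066381]
((54.54866027832031, 1.51007080078125), (69.07258605957031, 121.28298950195312), 0.005711033008992672)
hole [216.35       105.53666667] 300 [ 78.1 -46.7 177.1]
hole [421.3654485 106.0166113] 301 [ 78.   49.6 177.1]
studs [[-38.7 -47.5]
 [118.   49.6]
 [118.1 -47.3]
 [-38.6  49.6]] [39.700832   1.0894032]
t 15.72 xyz cm [-25.04  28.17  -0.19] twz -0.41 F [ 0.9 -0.6 -3.1] w 42.7
```

servo_tool(
  xyz=[
    [-25.0, 28.1, -0.2],
    [-25.0, 28.1, -0.2],
    [-25.0, 28.1, -0.2],
    [-25.0, 28.1, -0.2],
    [-25.0, 28.1, -0.2],
    [-25.0, 28.1, -0.2],
    [-25.0, 28.1, -0.2],
    [-25.0, 28.1, -0.2],
    [-25.0, 28.1, -0.2],
    [-25.0, 28.1, -0.2],
  ],
  twist=[
    [0, 0, -0.409],
    [0, 0, -0.409],
    [0, 0, -0.409],
    [0, 0, -0.409],
    [0, 0, -0.409],
    [0, 0, -0.409],
    [0, 0, -0.409],
    [0, 0, -0.409],
    [0, 0, -0.409],
    [0, 0, -0.409],
  ],
  claw=[0.4, 0.4, 0.4, 0.4, 0.4, 0.4, 0.4, 0.4, 0.4, 0.4],
)

```text
t: 16.98
eef_pos: [591.5, -32.8, 341.1]
tcp_rot: [-3.141, -0.0, 1.547]
wrist_force: [0.1, -0.1, -3.5]
gripper_width: 42.6
```

servo_tool(
  xyz=[
    [0, 0, 2],
    [0, 0, 4],
    [0, 0, 4],
    [0, 0, 4],
  ],
  twist=[
    [0, 0, 0],
    [0, 0, 0],
    [0, 0, 0],
    [0, 0, 0],
  ],
  claw=[0.4, 0.4, 0.4, 0.4],
)

```text
t: 17.48
eef_pos: [592.1, -33.6, 301.9]
tcp_rot: [3.141, 0.0, 1.547]
wrist_force: [0.4, 0.8, -2.7]
gripper_width: 42.8
```

```bash
python3 - <<'E'
from h import *
E=[];
for i in range(3):
    s=env.sense(); c=env.calibration('wrist'); p,d=env.snapshot('wrist'); E.append(np.r_[s['eef_pos'],np.degrees(s['tcp_rot'][2])])
e=np.mean(E,0); print('t',s['t'],np.round(E,2),s['gripper_width'])
P=cloud(c,d); L=tool(P,s['eef_pos'],s['tcp_rot'][2])
Q=L[(np.abs(L[...,2]-177)<7)&(L[...,0]>40)&(np.abs(L[...,1])<70)]; print('plate',cv2.minAreaRect(Q[:,:2].astype(np.float32)),np.median(Q[:,2]))
to((590.8,-34.2,300),88.57); save('w8',p[60:260,170:470],2.6)
E
```

```text
t 17.575 [[592.07 -33.58 301.88  88.61]
 [592.17 -33.74 302.07  88.6 ]
 [592.19 -33.85 302.12  88.59]] 42.67955012720942
plate ((64.39618682861328, 1.4169120788574219), (120.92892456054688, 48.79346466064453), 89.98029327392578) 177.02335680752878
t 17.62 xyz cm [-0.03 -0.13  0.21] twz 0.0 F [-0.3  0.4 -3. ] w 42.8
```

View pics/w8.png

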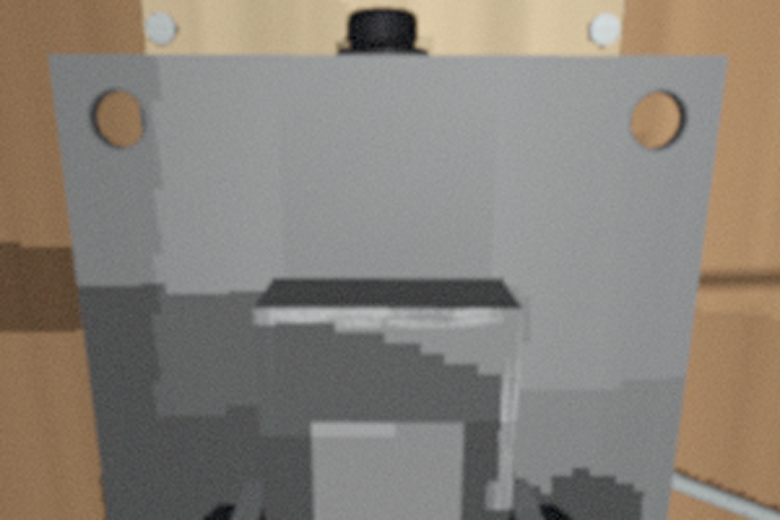

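servo_tool(
  xyz=[
    [-0.03, -0.13, 1],
    [-0.03, -0.13, 2],
    [-0.03, -0.13, 2.8],
    [-0.03, -0.13, 3.0],
    [-0.03, -0.13, 3.0],
    [-0.03, -0.13, 3.0],
  ],
  twist=[
    [0, 0, 0],
    [0, 0, 0],
    [0, 0, 0],
    [0, 0, 0],
    [0, 0, 0],
    [0, 0, 0],
  ],
  claw=[0.4, 0.4, 0.4, 0.4, 0.4, 0.4],
)

```text
t: 18.38
eef_pos: [590.7, -34.4, 271.4]
tcp_rot: [3.141, 0.0, 1.546]
wrist_force: [-0.6, 0.9, -2.8]
gripper_width: 42.5
```

```bash
python3 - <<'E'
from h import *
s=env.sense(); c=env.calibration('wrist'); p,d=env.snapshot('wrist'); print('t',s['t'],s['eef_pos'],np.degrees(s['tcp_rot'][2]),s['wrist_force'])
to((590.8,-34.2,253),88.57)
c=env.calibration('side'); q,_=env.snapshot('side'); u,v=proj(c,(592,-35,85)).astype(int); c2=env.calibration('scene'); r,_=env.snapshot('scene'); u2,v2=proj(c2,(592,-35,85)).astype(int)
z=cv2.resize
save('i9',np.vstack([np.hstack([z(p[85:125,195:245],(400,320)),z(p[85:125,395:445],(400,320))]),np.hstack([z(q[v-40:v+40,u-70:u+70],(400,229)),z(r[v2-40:v2+40,u2-70:u2+70],(400,229))])]))
E
```

```text
t 18.375 [590.71220433 -34.39916142 271.40061526] 88.5651720117358 [-0.58085931  0.90679642 -2.78221925]
t 18.43 xyz cm [0.02 0.01 1.85] twz -0.0 F [ 0.7  0.5 -3.4] w 43.0
```

View pics/i9.png

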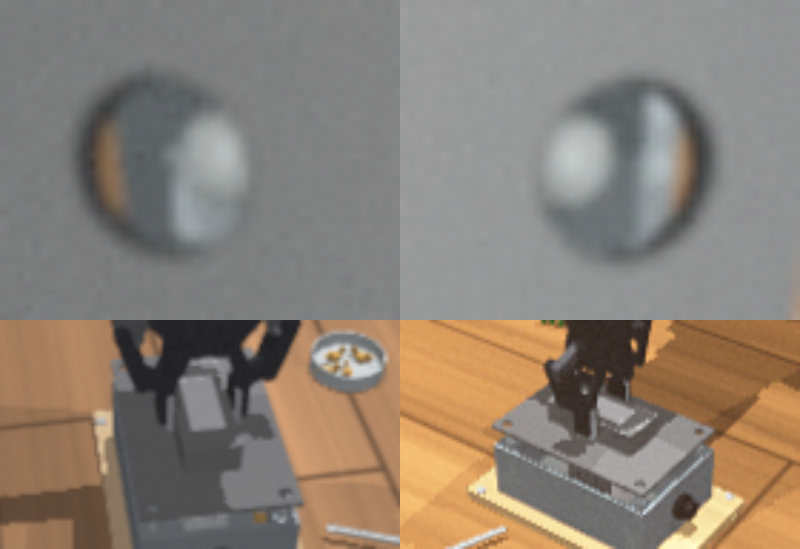

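Studs are visible through both front holes: left stud at (215,155) in a hole centred at (165,165), right at (580,160) in (627,168). The offsets are symmetric, as parallax predicts, so the alignment is within about 0.5 mm. Lowering.

servo_tool(
  xyz=[
    [0.04, 0, 0.3],
    [0.04, 0, 0.6],
    [0.04, 0, 0.8],
    [0.04, 0, 1.0],
    [0.04, 0, 1.2],
    [0.04, 0, 1.3],
    [0.04, 0, 1.3],
  ],
  twist=[
    [0, 0, 0],
    [0, 0, 0],
    [0, 0, 0],
    [0, 0, 0],
    [0, 0, 0],
    [0, 0, 0],
    [0, 0, 0],
  ],
  claw=[0.4, 0.4, 0.4, 0.4, 0.4, 0.4, 0.4],
)

```text
t: 19.4
eef_pos: [590.6, -34.0, 258.2]
tcp_rot: [-3.141, 0.0, 1.546]
wrist_force: [-0.6, 0.4, -2.2]
gripper_width: 42.7
```

servo_tool(
  xyz=[
    [0, 0, 0.15],
    [0, 0, 0.3],
    [0, 0, 0.4],
    [0, 0, 0.45],
    [0, 0, 0.45],
  ],
  twist=[
    [0, 0, 0],
    [0, 0, 0],
    [0, 0, 0],
    [0, 0, 0],
    [0, 0, 0],
  ],
  claw=[0.4, 0.4, 0.4, 0.4, 0.4],
)

```text
t: 20.02
eef_pos: [590.6, -34.0, 253.6]
tcp_rot: [-3.141, 0.0, 1.546]
wrist_force: [-1.0, 0.1, -3.0]
gripper_width: 42.6
```

servo_tool(
  xyz=[
    [0, 0, 0.05],
    [0, 0, 0.1],
    [0, 0, 0.15],
    [0, 0, 0.15],
  ],
  twist=[
    [0, 0, 0],
    [0, 0, 0],
    [0, 0, 0],
    [0, 0, 0],
  ],
  claw=[0.4, 0.4, 0.4, 0.4],
)

```text
t: 20.52
eef_pos: [590.6, -34.0, 252.2]
tcp_rot: [-3.141, -0.0, 1.546]
wrist_force: [-0.2, -0.2, -2.6]
gripper_width: 42.7
```

servo_tool(
  xyz=[
    [0, 0, 0.05],
    [0, 0, 0.1],
    [0, 0, 0.1],
  ],
  twist=[
    [0, 0, 0],
    [0, 0, 0],
    [0, 0, 0],
  ],
  claw=[0.4, 0.4, 0.4],
)

```text
t: 20.9
eef_pos: [590.6, -33.9, 251.8]
tcp_rot: [3.141, 0.0, 1.546]
wrist_force: [-3.0, 0.5, 7.5]
gripper_width: 42.7
```

Contact at TCP 251.8, against 251.7 expected for flush (179.7 + 72). Releasing.

servo_tool(
  xyz=[
    [0, 0, 0],
    [0, 0, 0],
    [0, 0, 0],
    [0, 0, 0],
    [0, 0, -1],
    [0, 0, -5],
    [0, 0, -10],
    [0, 0, -12],
    [0, 0, -12],
    [0, 0, -12],
  ],
  twist=[
    [0, 0, 0],
    [0, 0, 0],
    [0, 0, 0],
    [0, 0, 0],
    [0, 0, 0],
    [0, 0, 0],
    [0, 0, 0],
    [0, 0, 0],
    [0, 0, 0],
    [0, 0, 0],
  ],
  claw=[0.8, 0.8, 0.8, 0.8, 0.8, 0.8, 0.8, 0.8, 0.8, 0.8],
)

```text
t: 22.15
eef_pos: [590.3, -33.9, 370.9]
tcp_rot: [-3.141, -0.0, 1.546]
wrist_force: [-0.5, -0.1, -0.3]
gripper_width: 68.4
```

```bash
python3 - <<'E'
from h import *
s=env.sense(); c=env.calibration('wrist'); p,d=env.snapshot('wrist'); P=cloud(c,d); print('t',s['t'],s['eef_pos'],s['wrist_force'])
y=np.radians(88.6); D=P-np.array([592.3,-35.5,0]); X=D[...,0]*np.sin(y)-D[...,1]*np.cos(y); Y=D[...,0]*np.cos(y)+D[...,1]*np.sin(y)
m=(abs(X)<58)&(abs(Y)<88)&(abs(P[...,2]-76)<6)&((abs(X)>26)|(abs(Y)>54)); Q=P[m]
A=np.c_[X[m],Y[m],np.ones(m.sum())]; k=np.linalg.lstsq(A,Q[:,2],rcond=None)[0]; print('plate z',np.round(k[2],2),'slope deg',np.degrees(k[:2]),m.sum())
for sx in(-1,1):
    for sy in(-1,1):
        g=m&(X*sx>30)&(Y*sy>40); print(sx,sy,g.sum(),np.median(P[g][:,2]) if g.any() else None)
print('nose',rect(P,92,106,(592,-35),75))
for n in ['side','scene']:
    c=env.calibration(n); q,d=env.snapshot(n); Z=cloud(c,d); f=np.load(n+'1.npz'); u,v=proj(c,(592,-35,85)).astype(int)
    save(n+'10',cv2.resize(q[v-50:v+50,u-60:u+60],(400,333)))
    for th in ['mug','camera','nut_tin','screwdriver']: print(n,th,[np.round(r['xyz']) for r in env.pinpoint(th,n)[:1]])
save('w10',cv2.resize(p,(533,333)))
cv2.imwrite('pics/i10.png',cv2.resize(np.hstack([cv2.imread(f'pics/{n}10.png') for n in('side','scene','w')]),(800,200)) if 0 else np.vstack([np.hstack([cv2.imread('pics/side10.png'),cv2.imread('pics/scene10.png')]),cv2.resize(cv2.imread('pics/w10.png'),(800,500))])[:600])
E
```

```text
t 22.15 [590.31408026 -33.94803834 370.90342823] [-0.54984896 -0.14016496 -0.28423175]
plate z 74.79 slope deg [ 0.04041817 -0.02594546] 15865
-1 -1 1149 74.78116860212477
-1 1 1775 74.71883951188535
1 -1 1157 74.79615626399226
1 1 1775 74.82282350605755
nose (5659, array([592., -35.]), array([44.1, 99.9]), 88.4, np.float64(98.9))
side mug [array([698., 343.,  -2.])]
side camera [array([ 716., -354.,    2.])]
side nut_tin [array([774., 125.,  -1.])]
side screwdriver [array([ 777., -124.,   -2.])]
scene mug [array([699., 336.,   4.])]
scene camera [array([ 722., -355.,   -1.])]
scene nut_tin [array([776., 126.,   1.])]
scene screwdriver [array([ 779., -123.,   -2.])]
```

```bash
python3 - <<'E'
from h import *
a=np.load('side1.npz')['p']; q,_=env.snapshot('side'); s=np.s_[75:132,160:265]
ga,gq=[cv2.cvtColor(i[s],cv2.COLOR_RGB2GRAY).astype(np.float32) for i in(a,q)]
print('frame image shift px',cv2.phaseCorrelate(ga,gq))
print('t',env.sense()['t']); print(env.hand_in())
E
```

```text
frame image shift px ((-0.011011270810719509, 0.030625195877380662), 1.0316236998563932)
t 22.75
the job is handed in; nothing more can be done
None
```

The bridge comb is pushed home in the terminals and the cover lies flush on the box's rim. I handed in at 22.8 s of the 54 s allowed.

- **Comb:** I picked the white one, not the blue or green look-alike, and lowered it until it made contact (about 25 N). Its head top measured 88.7 mm where 90 was expected, and the wrist camera reads about 1.3 mm low. It sat centred and in line with the row.
- **Cover:** One corner lay under the edge of a picture frame, so I slid the cover out level before lifting it, then set it down over the four studs. It touched down at TCP height 251.8 mm, against 251.7 expected for flush. All four corners read 74.7–74.8 mm, which is about 76 once the camera's bias is allowed for. The tilt is below 0.05°.
- **Everything else:** The picture frame did not move (image shift 0.03 pixel). I located the mug, camera, tin and screwdriver only at the end and have no starting positions to compare. The arm did not go near them.

The viewer's picture limit kept me from looking at the last photo, so the cover's final check rests on depth readings only. No check failed. The touchdown force showed as 7.5 N.

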